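# Lock the build platform in the finishing jig

### The arm

A 6-joint arm with a two-finger parallel gripper is mounted at the origin on the work surface. World frame = base frame: x ahead of the robot, y to its left, z up, the work surface at z = 0. Lengths are in m, angles in degrees, forces in N, time in s.
With the tool pointing down it reaches from about 0.375 to 0.9 m from the base axis. Payload 3.1 kg.
Tool frame: the origin (TCP) lies at the very end of the fingers, on their centre line; the grasp point (between the pads) lies 19 mm behind it; z points along the fingers, y is the line along which they close (so a half turn about z gives the same grasp; the last joint's range is limited). The gripper opens to 87 mm and grips with 3 to 60 N. Pads are 19 mm wide; open, the fingers measure 117 mm over their backs; the gripper's body (75 mm by 190 mm) begins 51 mm behind the grasp point.
Start: joints at [-79.956, 30.224, 82.088, -0, 67.689, -10.227], TCP at [0.217, -0.586, 0.184] pointing down, gripper open.
Joint ranges: [-176.69, 176.69], [-43.24, 126.21], [12.49, 139.97], [-82, 262], [0, 151.66], [-163.58, 163.58]. Speed limits (degrees/s): [159.86, 159.86, 180, 180, 180, 180].

### API

Orientations are given as a 3x3 rotation matrix whose columns are the frame's x, y, z axes.
In Python, from rig import bot, imaging gives the robot as it stands.
- The arm moves only by the tool drive_tool, never from a script. Its argument "deltas" is text: rows parted by semicolons, each of 5 numbers parted by spaces: the finger opening in mm, from 0 to 87, then the shift along the world's x, y, z in mm, then the turn about the world's z in rad. In form: jaw dx dy dz twist; .... A call has 1 to 12 rows; each row is the pose to reach, as a shift and turn from the pose commanded when the call began; what a row does not reach only later rows make up. A row lasts 1/10 s, in which the tool goes at most 50 mm and 8.59 degrees, less where a joint would pass 70% of its speed; a pose out of reach is approached as far as the arm can. A call with a gripper value outside its range is refused whole. The fingers move at their own pace and stop on an object; the grip force is fixed at half the most. Time passes only in rows, so rows that repeat a pose let the fingers close. It gives the time, the measured TCP pose, the force, the opening and the grip force at its end, in the units of the state.
- bot.read_state(): the state, without advancing time (a new reading comes with each control period).
- imaging.capture(name): name is "scene" or "top" or "wrist"; returns the picture (480x640x3 uint8, red, green, blue); there is no depth.
- imaging.camera_model(name): a dict with "fx", "fy", "cx", "cy" (pixels), "T" (4x4, takes a point from camera to world coordinates). Camera axes: x right, y down, z forward; pixel columns grow to the right and rows downward; lengths in m; the calibration is good to about 2 mm. A picture is of the moment at which its call begins: read the wrist's pose just before it. camera_model takes no time and is no camera call; for the wrist camera it gives the pose at the moment of the call.
- bot.hand_in(): hands the job in; it is judged then, once.
The state is a dict: "time_s": time; "joint_positions": joint angles; "qvel": joint speeds; "tau": joint torques, N m; "position": TCP position; "tcp_rot": TCP orientation; "force": force on the tool from outside, world axes, zero at the start; "moment": the same for the moment, N m; "opening": opening from 0.0 (shut) to 1.0 (fully open); "grasp_force": force on a finger pad.
Only numpy, scipy, OpenCV 4.12 (cv2) and the standard library are available. Lean on these libraries where they do the work, as an engineer would, in place of code of your own. Each camera call takes 0.05 s, during which the arm holds its last target. There are 200 camera calls.

### The job

Get the resin printer's build platform ready for support removal: slide it along the finishing jig until it is fully home against the back stop, and only then swing the red cam lever round its quarter turn, firmly up to its end stop, so that the platform is clamped. Feel for both stops and do not force them, do not touch the printed jaw on the platform, and leave everything else on the bench where it lies.

Things in the scene. Friction and masses are not known exactly. Their poses are not given: they have to be found in the camera images.
- jig: Finishing jig, bolted down. Origin on the bench under the channel's middle; x runs along the channel to the back stop, y to the cam side. Dark bed x -85 to +89 mm, y -89 to +75 mm, 10 mm high. Fixed guide rail's inner face at y = +47 mm, 14 mm thick, top 30 mm above the bench; it has a gap at x = -30 to 30 mm for the steel cam disc (top 31 mm). Back fence 34 mm high.
- jig_home (a point): Where the platform's origin lies when it is fully home against the two steel stop buttons (faces at jig x = +64 mm): jig x = -6 mm, y = 0, 10 mm above the bench. Axes as the jig's.
- platform: Loose aluminium build platform 140 (x) x 90 (y) x 24 (z) mm, about 0.45 kg, on the bed between the rails, 3 mm side play. Origin at the centre of its underside, x along the channel. It starts pulled out 25 to 50 mm towards -x; its plain front face (x = -70 mm, 10 to 34 mm above the bench) can be pushed along jig +x. Sliding takes about 3 to 8 N; at the stop it climbs steeply; 30 N is too much.
- jaw_model: Fragile printed lower jaw, white with a red front, on thin supports, fixed on the platform: about 76 x 78 mm, top 29 mm above the platform's top face, 63 mm above the bench; at least 34 mm behind the platform's front face. Origin on the platform's top face. Not to be touched.
- side_jaw: Sprung side jaw of the jig: a dark bar with an orange face, 148 mm long along x, 20 mm high, at the channel's -y side. Origin in its face, at jig y = -46 mm when free. It yields towards -y with 4 N per mm. Turning the lever pushes the platform about 5 mm into it: about 19 N at the lever's end stop, about 0.35 N less for each degree short of it.
- lever_pivot (a point): Point on the cam lever's upright axis, 55 mm above the bench, at jig x = 0, y = 62 mm. From above the lever turns anticlockwise to clamp, from pointing about along jig +y (open) to about along jig -x (clamped). It starts between 15 degrees before and 32 degrees past jig +y in that sense.
- lever_grip (a point): Middle of the lever's red round grip, 85 mm from the axis and 55 mm above the bench. The grip is a level bar of 18 mm diameter, reaching from 41 to 107 mm from the axis, 46 to 64 mm above the bench, free all round its sweep; it can be pushed with closed fingers reaching down to 40 mm above the bench.
- lever: The lever with its steel hub; origin on its axis, x along the arm. It was re-indexed by hand on its toothed spindle, so the direction of its solid end stop is not known: within 15 degrees either side of jig -x, to be felt. Turning takes a steady 2.5 to 3 N at the grip, up to 9 N as the cam bites; at the end stop it climbs steeply; over 30 N would strain it. It stays where it is left.
- cutters: Bystander: blue-handled flush cutters, about 120 x 40 x 11 mm, lying beside the jig on its datum-rail side. Origin under the pivot.
- scraper: Bystander: steel scraper with black handle, about 200 x 52 x 20 mm, lying behind the jig's back fence. Origin under its middle.
- spray: Bystander: spray bottle with green label and orange head, 72 mm diameter, 200 mm high. Origin under its middle.
- vertebra: Bystander: printed vertebra, about 85 x 80 x 22 mm. Origin under its round body.
- calipers: Bystander: digital calipers, 215 x 73 x 14 mm, lying flat. Origin under the beam's middle.
- brush_cup: Bystander: white cup with brushes, 72 mm diameter, 95 mm high, 190 mm with the brushes. Origin under its middle.
- vial_rack: Bystander: black rack of capped vials, 60 x 110 x 54 mm. Origin under its middle.

How it is judged:
By the outcome, as a careful person would: the job done as asked, in the order asked, and still so for the second after the job is handed in, with the robot touching nothing.
It also fails if it takes over 69 s, if anything falls off the work surface, if the arm or the gripper's body presses on something with over 40 N, if the wrist force passes 120 N, or if a joint passes its speed limit or range.

## Working session

There is one attempt and no reset: what is moved stays moved. The work goes in short steps, Python scripts to look and compute and a tool call to move; the robot and the scene stay as the last step left them, time stands still between calls to the robot, and variables do not carry over. Pictures are saved under pics/ and viewed, at most 10 in all, crops included, and the job is handed in when it is done.

Besides the shell and the picture viewer there is one more tool, called after "Emit:" as a command line: name --argument value ..., lists and objects as JSON in quotes. drive_tool: Moves the arm, as the interface text tells. Its arguments: {"type":"object","properties":{"deltas":{"type":"string"}},"required":["deltas"]}

```bash
mkdir -p pics
python3 - <<'E'
from rig import bot, imaging
import cv2
for n in("top","scene"):
    cv2.imwrite(f"pics/{n}0.png",imaging.capture(n)[:,:,::-1])
    m=imaging.camera_model(n);print(n,m)
s=bot.read_state();print(s)
E
```

```text
top {'fx': 613.148920114377, 'fy': 613.148920114377, 'cx': 321.2286303954576, 'cy': 238.1195549971223, 'T': array([[ 1.01428661e-02, -9.77140297e-01,  2.12353389e-01,
         1.50576526e-01],
       [-9.99948533e-01, -9.86209957e-03,  2.38135694e-03,
         3.59378988e-03],
       [-2.32669559e-04, -2.12366613e-01, -9.77190036e-01,
         1.75470747e+00],
       [ 0.00000000e+00,  0.00000000e+00,  0.00000000e+00,
         1.00000000e+00]])}
scene {'fx': 547.3520094831131, 'fy': 547.3520094831131, 'cx': 325.32336914946944, 'cy': 248.16011352335474, 'T': array([[ 0.14685255,  0.83351382, -0.53262467,  1.19921998],
       [ 0.98911937, -0.11895767,  0.08655596, -0.11497865],
       [ 0.0087858 , -0.53954035, -0.8419139 ,  1.18067353],
       [ 0.        ,  0.        ,  0.        ,  1.        ]])}
{'time_s': 0.1, 'joint_positions': array([-7.99558212e+01,  3.02734816e+01,  8.21453165e+01,  1.34647732e-03,
        6.76877115e+01, -1.02266291e+01]), 'qvel': array([-0.00335948, -0.05986881, -0.0624878 ,  0.08610042, -0.04114383,
       -0.04758507]), 'tau': array([-9.06968635e-04, -4.40987206e+01, -1.77149731e+01,  6.35059923e-02,
        5.33429836e-02, -4.20911238e-05]), 'position': array([ 0.21645676, -0.5855929 ,  0.18359192]), 'tcp_rot': array([[ 9.38068727e-01,  3.46449089e-01, -3.02805888e-04],
       [ 3.46449043e-01, -9.38067000e-01,  1.83424416e-03],
       [ 3.51420005e-04, -1.82555389e-03, -9.99998272e-01]]), 'force': array([-0.10480099, -0.04215967, -0.80882342]), 'moment': array([-0.00554946,  0.01378477,  0.02939964]), 'grasp_force': 0.0, 'opening': 0.9999195119639647}
```

View pics/top0.png

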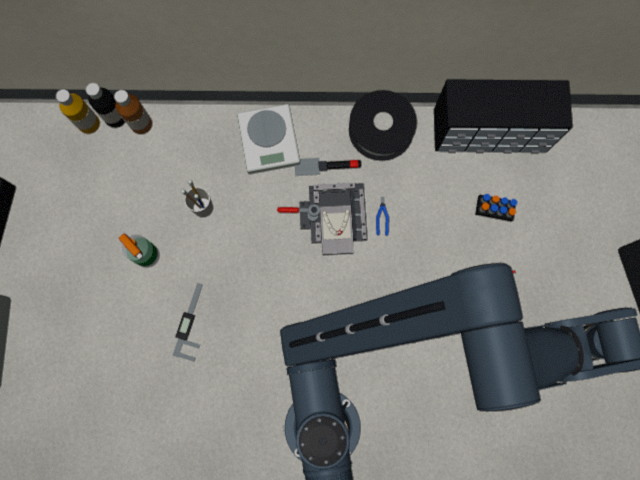

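View pics/scene0.png

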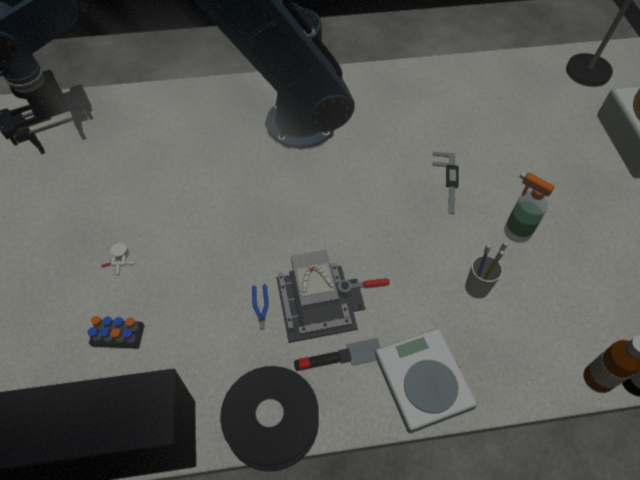

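The top view shows the jig around (338,212), with its x axis pointing up the image (world +x). The red lever points left from its hub at (313,211) to the grip end at (279,210), and the platform front edge is at about (322–353, 253). I'll enlarge the jig in both views.

```bash
python3 - <<'E'
import cv2,numpy as np
a=cv2.imread("pics/top0.png")[170:270,265:395];b=cv2.imread("pics/scene0.png")[235:355,245:400]
a=cv2.resize(a,(780,600),interpolation=cv2.INTER_CUBIC)
cv2.imwrite("pics/topc.png",a)
cv2.imwrite("pics/scenec.png",cv2.resize(b,(775,600),interpolation=cv2.INTER_CUBIC))
E
cat > h.py <<'E'
from rig import bot, imaging
import numpy as np
def ray(m,u,v,z):
    T=m["T"];d=T[:3,:3]@[(u-m["cx"])/m["fx"],(v-m["cy"])/m["fy"],1];o=T[:3,3]
    return o+d*(z-o[2])/d[2]
def proj(m,p):
    T=m["T"];c=T[:3,:3].T@(np.asarray(p)-T[:3,3]);return m["fx"]*c[0]/c[2]+m["cx"],m["fy"]*c[1]/c[2]+m["cy"]
E
```

```text
(no output)
```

View pics/topc.png

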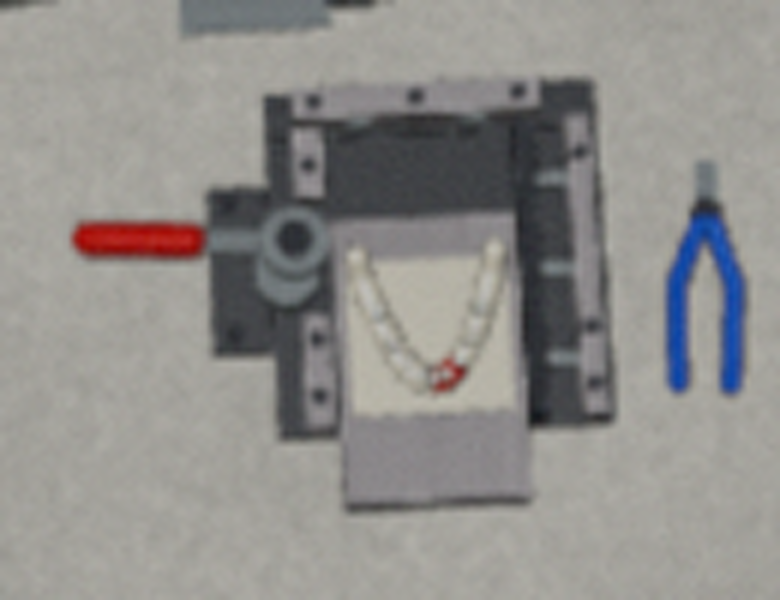

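The enlarged view shows the platform top corners at (346,500), (530,494), (515,210) and (332,214), the hub axis at (295,237), and the grip end at (76,240). Next I convert these to world coordinates.

Run:
```python
from h import *
m=imaging.camera_model("top")
f=lambda u,v,z:ray(m,265+u/6,170+v/6,z)[:2]
FL,FR,BR,BL=[f(u,v,.034) for u,v in((346,500),(530,494),(515,210),(332,214))]
print(FL,FR,BR,BL,np.linalg.norm(FL-FR),np.linalg.norm(FL-BL))
d=(BL+BR-FL-FR);d/=np.linalg.norm(d);yaw=np.arctan2(d[1],d[0]);print("yaw",np.degrees(yaw))
bed=[f(*c,.01) for c in((265,95),(283,438),(614,424))];print("bed",bed)
e=bed[0]-bed[1];print("yawbed",np.degrees(np.arctan2(e[1],e[0])))
hub=f(295,237,.06);tip=f(76,240,.055);print("hub",hub,"tip",tip,np.linalg.norm(tip-hub),np.degrees(np.arctan2(*(tip-hub)[::-1])))
x=np.array([np.cos(yaw),np.sin(yaw)]);y=np.array([-x[1],x[0]])
o=hub-.062*y;print("jig from hub",o)
for p in (FL,FR,BL,BR,*bed): print("jig coords",(p-o)@x,(p-o)@y)
```

```text
[0.48007585 0.00322852] [ 0.48386904 -0.08436649] [ 0.6238567  -0.07723882] [0.6209579  0.01136664] 0.0876770990642992 0.1411169113041615
yaw 3.1110716488200443
bed [array([0.68809929, 0.0452406 ]), array([0.51493613, 0.03403908]), array([ 0.52349026, -0.1263537 ])]
yawbed 3.7011736383259333
hub [0.60233374 0.02875072] tip [0.6011312  0.13338875] 0.10464493250402183 90.65843737090695
jig from hub [ 0.60569859 -0.0331579 ]
jig coords -0.12346284527924475 0.043150562608813475
jig coords -0.1244291792898591 -0.04452121106385078
jig coords 0.01765324896266597 0.043630772911443245
jig coords 0.015739004001064795 -0.04500142136648054
jig coords 0.08653408463094361 0.07381092350382605
jig coords -0.08698179936684934 0.07202378159284958
jig coords -0.08714506770555985 -0.08859685232528457
```

Emit:
drive_tool --deltas "0 233 543 -30 -0.295;0 233 543 -30 -0.295;0 233 543 -30 -0.295;0 233 543 -30 -0.295;0 233 543 -30 -0.295;0 233 543 -30 -0.295;0 233 543 -30 -0.295;0 233 543 -30 -0.295;0 233 543 -30 -0.295;0 233 543 -30 -0.295;0 233 543 -30 -0.295;0 233 543 -30 -0.295"

```text
time_s: 1.3
position: [0.4498, -0.0407, 0.1542]
tcp_rot: [[0.998, 0.06, -0.0], [0.06, -0.998, 0.0], [-0.0, -0.0, -1.0]]
force: [0.9, -0.2, 0.3]
opening: 0.031
grasp_force: 0.0
```

Emit:
drive_tool --deltas "0 0 0 0 0;0 0 0 0 0;0 0 0 0 0"

```text
time_s: 1.6
position: [0.4492, -0.044, 0.1543]
tcp_rot: [[0.998, 0.058, -0.001], [0.058, -0.998, -0.0], [-0.001, 0.0, -1.0]]
force: [-1.5, 0.0, 0.1]
opening: 0.004
grasp_force: 0.0
```

Run:
```python
from h import *
import cv2
s=bot.read_state();m=imaging.camera_model("wrist")
cv2.imwrite("pics/w1.png",imaging.capture("wrist")[:,:,::-1])
np.savez("w1.npz",**m);print(s["position"],s["tcp_rot"][:,0],s["opening"],s["time_s"],s["force"])
print([proj(m,p) for p in ((.482,-.0406,.034),(.6,.029,.064))])
```

```text
[ 0.44916532 -0.04399091  0.15430519] [ 9.98309645e-01  5.81157069e-02 -6.46368062e-04] 0.004206282632886696 1.6 [-1.46257645  0.01254599  0.13008325]
[(np.float64(323.636229617601), np.float64(181.85840264602552)), (np.float64(219.30751307465158), np.float64(-16.04110070269087))]
```

View pics/w1.png

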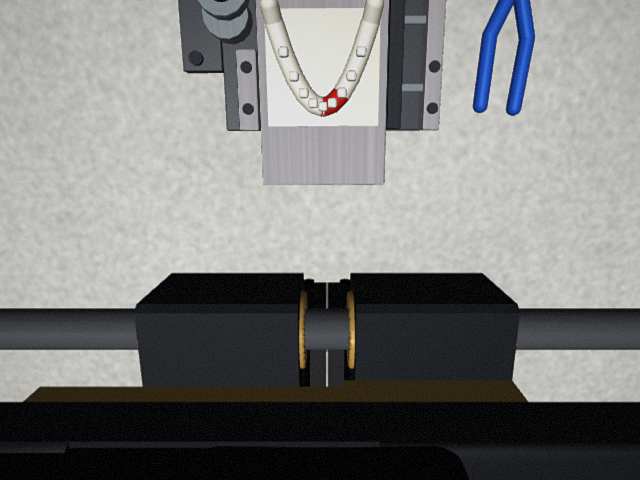

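The wrist view shows the platform front edge at row 184, columns 262–385. That is central and square to the tool, and within 2 px of the prediction. Now I descend in front of it.

Emit:
drive_tool --deltas "0 0 0 -40 0;0 0 0 -80 0;0 0 0 -115 0;0 0 0 -132 0;0 0 0 -134 0;0 0 0 -134 0;0 0 0 -134 0"

```text
time_s: 2.35
position: [0.4504, -0.0442, 0.0214]
tcp_rot: [[0.998, 0.057, 0.002], [0.057, -0.998, -0.001], [0.002, 0.001, -1.0]]
force: [-0.7, 0.6, -0.8]
opening: 0.005
grasp_force: 0.0
```

Emit:
drive_tool --deltas "0 4 0.2 0 0;0 8 0.5 0 0;0 12 0.7 0 0;0 15 0.9 0 0;0 18 1.1 0 0;0 21 1.2 0 0;0 24 1.4 0 0;0 27 1.6 0 0;0 30 1.8 0 0;0 30 1.8 0 0"

```text
time_s: 3.35
position: [0.4802, -0.0416, 0.0204]
tcp_rot: [[0.998, 0.059, 0.001], [0.059, -0.998, -0.0], [0.001, 0.0, -1.0]]
force: [-0.4, 0.2, -0.1]
opening: 0.006
grasp_force: 0.0
```

Emit:
drive_tool --deltas "0 3 0.2 0 0;0 6 0.3 0 0;0 9 0.5 0 0;0 12 0.7 0 0;0 15 0.9 0 0"

```text
time_s: 3.85
position: [0.4949, -0.0405, 0.0205]
tcp_rot: [[0.998, 0.059, 0.0], [0.059, -0.998, -0.0], [0.0, 0.0, -1.0]]
force: [-0.5, -0.4, 0.3]
opening: 0.002
grasp_force: 0.0
```

Emit:
drive_tool --deltas "0 3 0.2 0 0;0 6 0.3 0 0;0 9 0.5 0 0;0 12 0.7 0 0;0 14 0.8 0 0"

```text
time_s: 4.35
position: [0.5089, -0.0398, 0.0204]
tcp_rot: [[0.998, 0.059, 0.0], [0.059, -0.998, -0.0], [0.0, 0.0, -1.0]]
force: [-1.1, -0.1, -0.4]
opening: 0.006
grasp_force: 0.0
```

The force is lower than sliding should give, so I'll look.

Run:
```python
from h import *
import cv2
w=imaging.capture("wrist")[:,:,::-1];t=imaging.capture("top")[170:270,265:395,::-1]
o=np.hstack([cv2.resize(w,(440,330)),cv2.resize(t,(360,277))[:277]][0:1]+[cv2.copyMakeBorder(cv2.resize(t,(360,277)),0,53,0,0,cv2.BORDER_CONSTANT)])
cv2.imwrite("pics/c2.png",o);s=bot.read_state();print(s["force"],s["position"])
```

```text
[-0.11232203 -0.28367783  0.28182318] [ 0.50895818 -0.03980241  0.02046037]
```

View pics/c2.png

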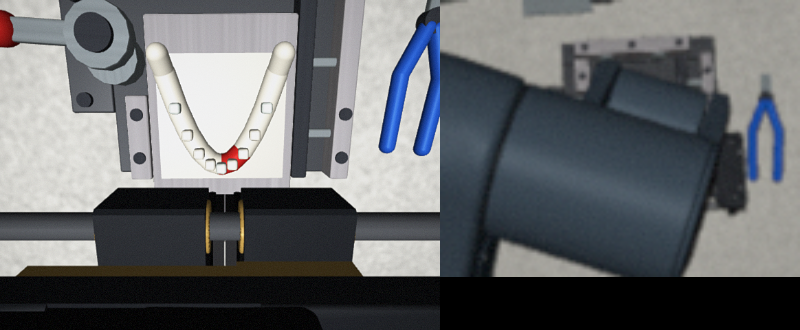

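Run:
```python
from h import *
m=imaging.camera_model("wrist");k=640/440
for n,u,v,z in (("backL",146,14,.034),("backR",298,14,.034),("baseFL",133,178,.036),("baseF",225,178,.036),("railfrontL",125,176,.03),("hub",90,33,.064),("bedFL",121,171,.01)): print(n,ray(m,u*k,v*k,z))
m0=dict(np.load("w1.npz"))
print("w1: baseF",ray(m0,323,127,.036),"front",ray(m0,323,184,.034),"railfrontL",ray(m0,229,130,.03))
print(m["T"][:3,3])
```

```text
backL [0.61645271 0.01112758 0.034     ]
backR [ 0.62166718 -0.07610062  0.034     ]
baseFL [0.51832656 0.01941694 0.036     ]
baseF [ 0.52188595 -0.04006337  0.036     ]
railfrontL [0.51756577 0.02654354 0.03      ]
hub [0.5996397  0.03088103 0.064     ]
bedFL [0.51521323 0.03600384 0.01      ]
w1: baseF [ 0.52101575 -0.03792053  0.036     ] front [ 0.48039802 -0.04022045  0.034     ] railfrontL [0.5149937  0.03024087 0.03      ]
[ 0.57488715 -0.03659572  0.22108103]
```

Run:
```python
from h import *
import cv2
m=imaging.camera_model("wrist");s=bot.read_state()
print("tcp",proj(m,s["position"]),"front",proj(m,(.4815,-.041,.034)),"frontlow",proj(m,(.4815,-.041,.01)))
m0=dict(np.load("w1.npz"));print("w1 tcp",proj(m0,(.449,-.044,.1543)))
print(m["T"][:3,:3])
w=imaging.capture("wrist")[230:480,100:560,::-1]
w=cv2.convertScaleAbs(w,alpha=2,beta=10);cv2.imwrite("pics/c3.png",cv2.resize(w,None,fx=1.7,fy=1.7))
cv2.imwrite("pics/s3.png",cv2.resize(imaging.capture("scene")[220:350,230:400,::-1],(780,596),interpolation=cv2.INTER_CUBIC))
```

```text
tcp (np.float64(325.0964770407921), np.float64(275.5446900658136)) front (np.float64(324.10703178036226), np.float64(339.94356870302846)) frontlow (np.float64(324.3632012346793), np.float64(319.05716088058796))
w1 tcp (np.float64(325.08751536769205), np.float64(275.8368424993466))
[[ 5.97009800e-02 -9.68603309e-01 -2.41336740e-01]
 [-9.98216299e-01 -5.79583585e-02 -1.43195498e-02]
 [-1.17517979e-04  2.41761158e-01 -9.70335781e-01]]
```

View pics/c3.png

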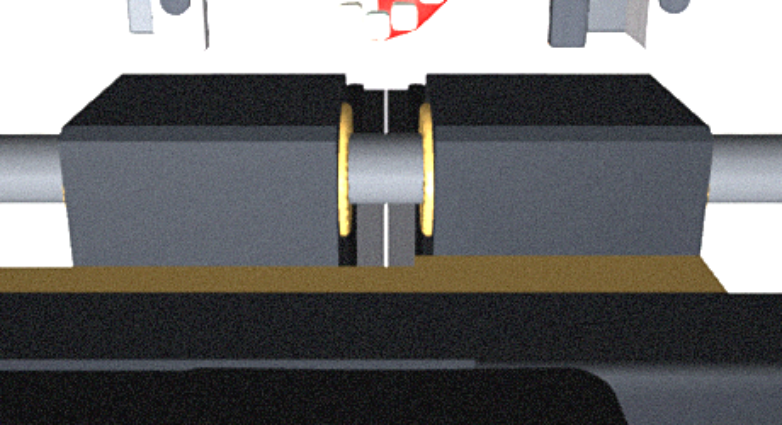

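View pics/s3.png

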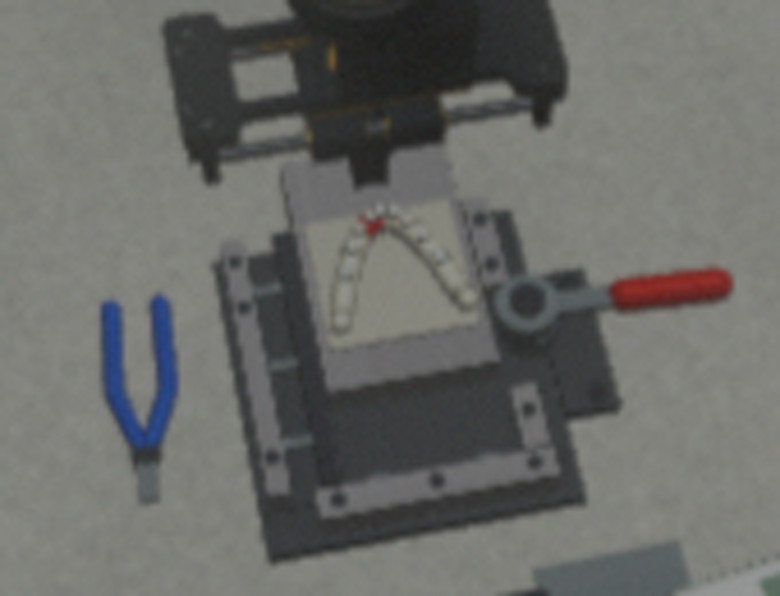

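Run:
```python
from h import *
s=bot.read_state();p=s["position"];m=imaging.camera_model("scene")
print("tcp proj",proj(m,p),[proj(m,p+[0,0,d]) for d in(.0136,.02,.04)])
for z in(.01,.0204,.034,.05): print(z,ray(m,230+370/4.588,220+185/4.588,z))
print("platform front corners, back",[ray(m,230+u/4.588,220+v/4.588,.034) for u,v in((283,165),(447,148),(330,388),(497,357))])
print("bed corners z=.01",[ray(m,230+u/4.588,220+v/4.588,.01) for u,v in((270,560),(585,500))])
t=imaging.camera_model("top");print([ray(t,265+u/6,170+v/6,.01) for u,v in((597,85),(265,95))])
print(s["force"],s["joint_positions"],s["time_s"])
```

```text
tcp proj (np.float64(310.267905536159), np.float64(264.877586666405)) [(np.float64(310.1880569685689), np.float64(262.02282614764107)), (np.float64(310.1500070351915), np.float64(260.66245800547256)), (np.float64(310.02909519055714), np.float64(256.33959573341514))]
0.01 [ 0.4891973  -0.03632367  0.01      ]
0.0204 [ 0.49550498 -0.03702242  0.0204    ]
0.034 [ 0.50375349 -0.03793618  0.034     ]
0.05 [ 0.51345761 -0.03901118  0.05      ]
platform front corners, back [array([ 0.48467158, -0.0825159 ,  0.034     ]), array([0.48645318, 0.00629937, 0.034     ]), array([ 0.62070304, -0.07409117,  0.034     ]), array([0.6153234 , 0.01281743, 0.034     ])]
bed corners z=.01 [array([ 0.69915047, -0.11468261,  0.01      ]), array([0.68965419, 0.04662836, 0.01      ])]
[array([ 0.69491195, -0.11894201,  0.01      ]), array([0.68809929, 0.0452406 , 0.01      ])]
[-0.14393455  0.36673193  0.58229537] [-1.70349724e+01  3.67946882e+01  1.06046147e+02 -2.17016556e-04
  3.71749323e+01  6.95908150e+01] 4.55
```

The scene view shows the fingertips (around (370,183) in the crop) over the platform's front, and the platform hasn't moved. The tip appears about 20 mm higher than the reported z. I'll back off along the same path and check the tip height against bare bench.

Emit:
drive_tool --deltas "0 -12 -0.7 0 0;0 -25 -1.5 0 0;0 -40 -2.3 0 0;0 -52 -3 0 0;0 -62 -3.6 0 0;0 -70 -4 0 0;0 -70 -4 0 0;0 -70 -4 0 0"

```text
time_s: 5.35
position: [0.4391, -0.044, 0.0205]
tcp_rot: [[0.998, 0.058, 0.001], [0.058, -0.998, -0.0], [0.001, 0.0, -1.0]]
force: [0.1, 0.0, 0.0]
opening: 0.006
grasp_force: 0.0
```

Run:
```python
from h import *
import cv2
s=bot.read_state();p=s["position"];m=imaging.camera_model("scene")
g=cv2.cvtColor(imaging.capture("scene"),cv2.COLOR_RGB2GRAY)
print(p,s["force"],proj(m,p),proj(m,p+[0,0,.02]))
u,v=map(round,proj(m,p));print(u,v);print(g[v-24:v+14,u-12:u+13:2])
```

```text
[ 0.4390844  -0.04401849  0.02052857] [0.0587038  0.03263645 0.04345214] (np.float64(304.9586226376716), np.float64(241.81799531371243)) (np.float64(304.7786485615109), np.float64(237.43174998976542))
305 242
[[ 43  43  44  46  46  49  48  43  46  43  46  45  45]
 [ 51  48  50  48  49  50  47  38  45  44  44  47  44]
 [ 55  50  49  48  47  47  47  46  46  45  45  45  45]
 [ 53  52  49  47  46  51  57  56  45  44  42  44  43]
 [ 51  49  50  48  46  51  68  61  46  41  44  40  41]
 [ 52  51  48  46  45  53  69  59  44  38  41  38  36]
 [ 55  49  52  49  43  45  47  47  42  38  39  38  37]
 [ 53  47  46  44  43  39  42  39  39  38  38  40  45]
 [ 47  46  43  43  41  41  41  40  41  44  52  61  74]
 [ 48  46  45  42  40  40  39  39  44  75  87  97 108]
 [ 49  46  44  46  43  42  39  36  58 111 123 125 123]
 [ 53  55  61  66  45  37  41  39  74 123 127 129 124]
 [ 81  91  96  96  44  41  42  40  86 124 125 127 124]
 [111 121 119 115  49  41  42  44 101 123 122 124 125]
 [120 122 121 123  56  42  41  43 101 124 124 125 126]
 [125 122 123 124  63  39  43  43 102 124 127 126 128]
 [126 124 1
[... 499 characters left out ...]
29 129 127 126 129 126 127 128 127 127]
 [127 124 129 130 127 128 126 125 126 125 128 125 125]
 [128 124 126 129 129 126 125 125 127 125 129 128 127]
 [126 128 127 128 129 129 125 129 130 128 129 126 126]
 [126 126 128 129 129 130 128 128 130 127 128 126 127]
 [127 125 127 129 128 130 127 127 127 126 129 129 128]
 [126 124 125 128 126 129 128 129 130 127 128 128 129]
 [126 125 127 127 128 127 127 127 131 126 126 124 126]
 [128 125 129 127 128 127 126 128 125 126 121 116 114]
 [127 127 127 128 130 126 121 123 114 113 111 109 110]
 [126 128 128 124 125 119 113 113 109 110 109 109 108]
 [123 122 121 115 113 111 109 110 107 108 108 112 109]
 [113 113 112 109 111 108 110 109 106 108 109 110 108]]
```

Run:
```python
from h import *
import cv2
s=bot.read_state();p=s["position"];R=s["tcp_rot"];m=imaging.camera_model("scene");w=imaging.camera_model("wrist")
g=cv2.cvtColor(imaging.capture("wrist"),cv2.COLOR_RGB2GRAY)
print(g[262:296:2,300:352:4])
for h in(0,.005,.0095):
  for d in(0,.01,.02,.03,.04):
    q=p+R@[h,0,-d];print(h,d,np.round(proj(m,q),1),np.round(proj(w,q),1))
print(w["fx"],w["cx"],w["cy"])
```

```text
[[208 209 214 209 209 206 201 202 206 208 211 211 212]
 [200 208 212 207 207 200 196 204 202 206 204 206 208]
 [199 200 207 205 200 196 193 198 200 201 205 209 209]
 [192 200 196 199 196 190 199 208 204 204 208 206 207]
 [197 202 199 199 192 194 203 207 206 198 205 208 207]
 [167 204 199 195 202 196 204 210 211 202 207 206 207]
 [  1 206 203 201 205 203 204 209 212 208 208 206 215]
 [  1 205 209 211 207 206 203 205 211 212 209 208 210]
 [ 17 218 141 217 209 206 202 202 208 206 211 137 218]
 [  5  44   2   0 214 212 212 201 202 205  62   1  13]
 [  7   0   0   9 108 105 105 107 103 106  19   1   2]
 [ 13   7   7   2   2   7   1  23   3   0   5  12   3]
 [ 14  13   8  12   7  12   9  30   3   9   8   4   1]
 [  5   1   1   1   4  12   2  20  12   6   1   1  11]
 [  3   9   0  13   4   7   1  23   4   3   7   1  11]
 [ 11  39   8   3   5   3   5  33   3   5   9  11  34]
 [ 14  41   3   2   9  12   1  27  11  10   3  12  60]]
0 0 [305.  241.9] [325.1 275.5]
0 0.01 [304.9 239.8] [325.  282.2]
0 0.02 [304.8 237.6] [325.  289.7]
0 0.03 [304.7 235.3] [324.9 297.9]
0 0.04 [304.6 233. ] [324.8 307. ]
0.005 0 [305.3 243.6] [325.1 265.7]
0.005 0.01 [305.2 241.4] [325. 272.]
0.005 0.02 [305.1 239.2] [325.  278.9]
0.005 0.03 [305.1 237. ] [324.9 286.6]
0.005 0.04 [305.  234.7] [324.8 295.2]
0.0095 0 [305.6 245. ] [325.1 256.7]
0.0095 0.01 [305.6 242.9] [325.  262.6]
0.0095 0.02 [305.5 240.7] [324.9 269.1]
0.0095 0.03 [305.4 238.4] [324.9 276.4]
0.0095 0.04 [305.3 236.2] [324.8 284.4]
432.17365849759904 326.5563221054291 243.65362998298343
```

Both cameras put the fingertip about 35 mm above the reported TCP. I'll open the fingers and check whether they look the same when open.

Emit:
drive_tool --deltas "60 0 0 20 0;60 0 0 20 0;60 0 0 20 0;60 0 0 20 0;60 0 0 20 0;60 0 0 20 0;60 0 0 20 0;60 0 0 20 0"

```text
time_s: 6.25
position: [0.4385, -0.0437, 0.0403]
tcp_rot: [[0.998, 0.059, -0.0], [0.059, -0.998, 0.0], [-0.0, -0.0, -1.0]]
force: [-0.5, -0.2, 0.3]
opening: 0.633
grasp_force: 0.0
```

Run:
```python
from h import *
import cv2
s=bot.read_state();p=s["position"];R=s["tcp_rot"]
m=imaging.camera_model("scene");w=imaging.camera_model("wrist")
a=imaging.capture("scene")[:,:,::-1].copy();b=imaging.capture("wrist")[:,:,::-1].copy()
for d in(0,.035):
  for y in(-.03,.03):
    q=p+R@[0,y,-d]
    for im,c in((a,m),(b,w)):
      x=tuple(int(round(k)) for k in proj(c,q));cv2.circle(im,x,1 if im is a else 4,(0,0,255) if d==0 else (0,255,0),-1)
print(p,s["opening"])
a=cv2.resize(a[180:300,235:375],(700,600),interpolation=cv2.INTER_CUBIC)[:,:360+340]
b=cv2.convertScaleAbs(b,alpha=1.5,beta=15)
o=np.hstack([cv2.resize(a,(400,343)),cv2.resize(b[137:480],(400,214*1)) if 0 else cv2.copyMakeBorder(cv2.resize(b,(400,300)),0,43,0,0,cv2.BORDER_CONSTANT)])
cv2.imwrite("pics/o4.png",o)
```

```text
[ 0.43845763 -0.04371975  0.04027228] 0.63303917368708
```

View pics/o4.png

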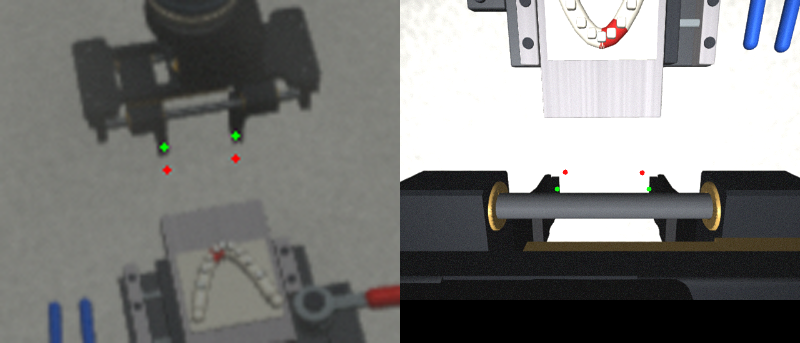

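The overlay shows the actual tips near the green (+35 mm) marks in both views, so the fingers end about 36 mm short of the reported TCP. I'll correct for that: a reported z of −0.010 puts the real tip at about 0.026, on the front face.

Emit:
drive_tool --deltas "0 0 0 0 0;0 0 0 -20 0;0 0 0 -35 0;0 0 0 -45 0;0 0 0 -50 0;0 0 0 -50 0;0 0 0 -50 0"

```text
time_s: 7.05
position: [0.4388, -0.0438, -0.0093]
tcp_rot: [[0.998, 0.059, 0.0], [0.059, -0.998, -0.0], [0.0, 0.0, -1.0]]
force: [-0.3, -0.1, 0.7]
opening: 0.138
grasp_force: 0.0
```

Emit:
drive_tool --deltas "0 5 0.3 0 0;0 10 0.6 0 0;0 15 0.9 0 0;0 20 1.2 0 0;0 24 1.4 0 0;0 27 1.6 0 0;0 30 1.7 0 0;0 33 1.9 0 0;0 36 2.1 0 0;0 39 2.3 0 0"

```text
time_s: 8.05
position: [0.4743, -0.0405, -0.0097]
tcp_rot: [[0.998, 0.059, -0.006], [0.059, -0.998, 0.002], [-0.006, -0.002, -1.0]]
force: [-5.9, -1.1, 3.9]
opening: 0.003
grasp_force: 2.6
```

Contact, at about 6 N as expected for sliding. I'll keep pushing.

Emit:
drive_tool --deltas "0 3 0.2 0 0;0 6 0.3 0 0;0 9 0.5 0 0;0 12 0.7 0 0;0 15 0.9 0 0;0 18 1 0 0;0 21 1.2 0 0;0 24 1.4 0 0;0 27 1.6 0 0;0 30 1.8 0 0"

```text
time_s: 9.05
position: [0.5081, -0.0397, -0.0096]
tcp_rot: [[0.998, 0.059, 0.0], [0.059, -0.998, -0.0], [0.0, 0.0, -1.0]]
force: [-2.3, -0.5, -1.5]
opening: 0.004
grasp_force: 0.9
```

Emit:
drive_tool --deltas "0 2 0.1 0 0;0 4 0.2 0 0;0 6 0.3 0 0;0 8 0.5 0 0"

```text
time_s: 9.45
position: [0.5156, -0.0391, -0.0096]
tcp_rot: [[0.998, 0.059, -0.0], [0.059, -0.998, 0.0], [-0.0, -0.0, -1.0]]
force: [-1.9, -0.9, -1.4]
opening: 0.011
grasp_force: 1.0
```

Emit:
drive_tool --deltas "0 1 0.1 0 0;0 2 0.1 0 0;0 3 0.2 0 0"

```text
time_s: 9.75
position: [0.5168, -0.039, -0.0096]
tcp_rot: [[0.998, 0.059, -0.004], [0.059, -0.998, 0.0], [-0.004, -0.0, -1.0]]
force: [-6.9, -3.6, 2.4]
opening: 0.007
grasp_force: 3.3
```

Emit:
drive_tool --deltas "0 0.7 0 0 0;0 1.4 0.1 0 0;0 2 0.1 0 0"

```text
time_s: 10.05
position: [0.5167, -0.0389, -0.0096]
tcp_rot: [[0.998, 0.06, -0.007], [0.06, -0.998, 0.0], [-0.007, -0.001, -1.0]]
force: [-8.5, -6.5, 4.4]
opening: 0.003
grasp_force: 4.7
```

Emit:
drive_tool --deltas "0 0.7 0 0 0;0 1.4 0 0 0;0 2 0 0 0;0 2 0 0 0"

```text
time_s: 10.45
position: [0.5166, -0.0389, -0.0096]
tcp_rot: [[0.998, 0.06, -0.011], [0.06, -0.998, 0.001], [-0.011, -0.001, -1.0]]
force: [-11.2, -6.4, 6.3]
opening: 0.003
grasp_force: 6.0
```

Run:
```python
from h import *
import cv2
w=imaging.camera_model("wrist");b=imaging.capture("wrist")[:,:,::-1]
np.savez("w5.npz",**w);s=bot.read_state();print(s["position"],s["force"])
cv2.imwrite("pics/w5.png",b)
```

```text
[ 0.51654874 -0.03888562 -0.00961537] [-12.45692113  -6.4427024    5.94455327]
```

View pics/w5.png

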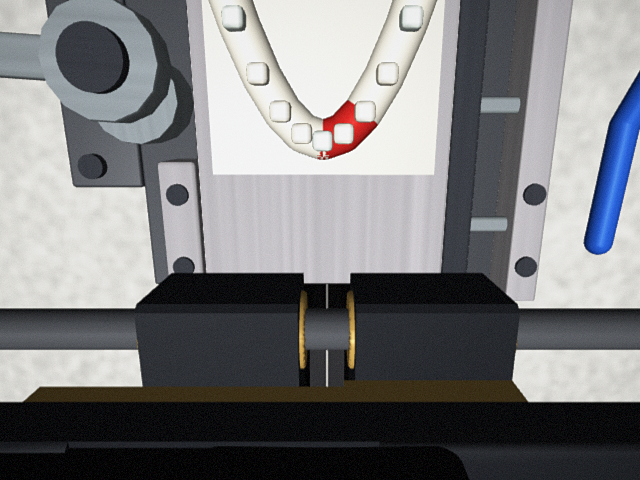

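The wrist view shows the jaw base front edge at row 175, the hub at (92,58), and the left rail inner edge near column 200. The motion has stopped, so I'll compare this with the hub to confirm the platform is home rather than jammed.

Run:
```python
from h import *
m=dict(np.load("w5.npz"))
yaw=np.radians(3.4);x=np.array([np.cos(yaw),np.sin(yaw)]);y=np.array([-x[1],x[0]])
hub=ray(m,92,58,.066)[:2]
for n,u,v,z in (("baseL",213,175,.036),("baseR",435,175,.036),("platL@rail",204,200,.034),("platL up",193,40,.034),("platR",446,200,.034),("platR up",459,20,.034),("bolt",177,194,.03),("bolt2",183,267,.03),("bedcornerblock",77,186,.01)):
    d=ray(m,u,v,z)[:2]-hub;print(n,np.round(1000*d@x,1),np.round(1000*d@y+62,1))
```

```text
baseL -34.0 39.5
baseR -33.8 -39.1
platL@rail -43.2 43.9
platL up 10.4 43.8
platR -43.0 -44.2
platR up 16.6 -44.2
bolt -41.6 55.0
bolt2 -70.1 55.1
bedcornerblock -41.2 103.4
```

The base front is at jig x ≈ −34 mm on both sides, square and matching home. One more gentle push to confirm, then back off and rise.

Emit:
drive_tool --deltas "0 1 -1 0 0;0 2 -2 0 0;0 2 -2 0 0;0 2 -2 0 0"

```text
time_s: 10.9
position: [0.5165, -0.039, -0.0097]
tcp_rot: [[0.998, 0.06, -0.015], [0.06, -0.998, 0.004], [-0.015, -0.004, -1.0]]
force: [-13.3, -0.5, 9.3]
opening: 0.004
grasp_force: 6.5
```

Emit:
drive_tool --deltas "0 -4 0 0 0;0 -9 0 0 0;0 -18 -1 0 0;0 -30 -2 0 0;0 -50 -3 5 0;0 -70 -4 40 0;0 -75 -4 80 0;0 -75 -4 100 0;0 -75 -4 105 0;0 -75 -4 105 0"

```text
time_s: 11.9
position: [0.4509, -0.0455, 0.0962]
tcp_rot: [[0.998, 0.059, 0.004], [0.059, -0.998, -0.001], [0.004, 0.001, -1.0]]
force: [-0.3, -0.3, -0.3]
opening: 0.006
grasp_force: 0.0
```

The platform is home: 13 N and no further motion. Now for the lever. I move to behind the grip on its +x side, staying high.

Emit:
drive_tool --deltas "0 40 35 0 0;0 80 70 0 0;0 120 105 0 0;0 160 140 0 0;0 184 161 0 0;0 184 161 0 0;0 184 161 0 0;0 184 161 -40 0;0 184 161 -75 0;0 184 161 -88 0;0 184 161 -88 0;0 184 161 -88 0"

```text
time_s: 13.1
position: [0.6338, 0.1155, 0.008]
tcp_rot: [[0.998, 0.058, 0.001], [0.058, -0.998, -0.0], [0.0, 0.0, -1.0]]
force: [0.0, -0.3, 0.3]
opening: 0.006
grasp_force: 0.0
```

Run:
```python
from h import *
import cv2
s=bot.read_state();print(s["position"],s["force"],s["time_s"])
w=imaging.camera_model("wrist");print(w["T"][:3,3],proj(w,(.601,.030,.066)),proj(w,(.6,.115,.064)))
m=imaging.camera_model("scene");a=imaging.capture("scene")
r=a.astype(int);k=(r[...,0]>110)&(r[...,1]<60)&(r[...,2]<60)
k[:240]=0;k[:,:340]=0;k[330:]=0;k[:,420:]=0
ys,xs=np.nonzero(k);print(xs.min(),xs.max(),ys.min(),ys.max(),[ray(m,xs[i],ys[i],.055) for i in(xs.argmin(),xs.argmax())])
for z in(0,.036):print(proj(m,s["position"]+[0,0,z]))
hub=np.array([.601,.030])
for th in range(90,200,10):
    t=np.radians(th);print(th,np.round(1000*(hub+.085*np.array([np.cos(t),np.sin(t)])+.021*np.array([np.sin(t),-np.cos(t)]))-1000*s["position"][:2],0))
```

```text
[0.63380727 0.11549453 0.00799434] [ 0.04757481 -0.29138339  0.29181668] 13.1
[0.69970345 0.11863876 0.20860265] (np.float64(545.2888694694693), np.float64(418.7127679293969)) (np.float64(320.7874430677761), np.float64(406.18207332007125))
364 370 281 283 [array([0.59340891, 0.07690508, 0.055     ]), array([0.59277059, 0.0913945 , 0.055     ])]
(np.float64(381.64432821785346), np.float64(304.2223774175688))
(np.float64(383.11539140369064), np.float64(297.23359184309084))
90 [-12.  -0.]
100 [-27.   2.]
110 [-42.   2.]
120 [-57.  -1.]
130 [-71.  -7.]
140 [-84. -15.]
150 [-96. -25.]
160 [-105.  -37.]
170 [-113.  -50.]
180 [-118.  -64.]
190 [-120.  -80.]
```

Emit:
drive_tool --deltas "0 -5 0 0 0;0 -10 0 0 0;0 -14 0 0 0;0 -18 1 0 0;0 -23 1 0 0;0 -28 2 0 0;0 -33 2 0 0;0 -38 2 0 0;0 -42 2 0 0;0 -47 1 0 0;0 -52 0 0 0;0 -57 -1 0 0"

```text
time_s: 14.35
position: [0.5762, 0.1152, 0.0074]
tcp_rot: [[0.998, 0.059, 0.0], [0.059, -0.998, 0.0], [0.0, -0.0, -1.0]]
force: [4.0, 0.1, 1.7]
opening: 0.006
grasp_force: 1.4
```

Emit:
drive_tool --deltas "0 -5 -2 0 0;0 -9 -4 0 0;0 -14 -6 0 0;0 -18 -8 0 0;0 -23 -11 0 0;0 -27 -14 0 0;0 -31 -17 0 0;0 -35 -20 0 0;0 -39 -24 0 0"

```text
time_s: 15.25
position: [0.5395, 0.0914, 0.0079]
tcp_rot: [[0.998, 0.058, 0.005], [0.058, -0.998, 0.001], [0.005, -0.001, -1.0]]
force: [6.9, 3.4, -1.8]
opening: 0.005
grasp_force: 3.0
```

Emit:
drive_tool --deltas "0 -3 -3 0 0;0 -6 -7 0 0;0 -9 -11 0 0;0 -11 -14 0 0;0 -13 -17 0 0"

```text
time_s: 15.75
position: [0.5275, 0.0749, 0.0081]
tcp_rot: [[0.998, 0.057, 0.006], [0.057, -0.998, 0.002], [0.007, -0.001, -1.0]]
force: [8.1, 5.6, -0.2]
opening: 0.005
grasp_force: 3.7
```

Emit:
drive_tool --deltas "0 -1 -3 0 0;0 -3 -5 0 0;0 -4 -7 0 0"

```text
time_s: 16.05
position: [0.5234, 0.0682, 0.0081]
tcp_rot: [[0.998, 0.057, 0.006], [0.057, -0.998, 0.002], [0.006, -0.001, -1.0]]
force: [7.6, 6.7, -0.3]
opening: 0.004
grasp_force: 4.0
```

Emit:
drive_tool --deltas "0 -1 -2 0 0;0 -2 -4 0 0;0 -3 -6 0 0"

```text
time_s: 16.35
position: [0.5203, 0.0624, 0.0081]
tcp_rot: [[0.998, 0.057, 0.006], [0.057, -0.998, 0.002], [0.006, -0.002, -1.0]]
force: [7.3, 7.6, 0.4]
opening: 0.01
grasp_force: 4.1
```

Emit:
drive_tool --deltas "0 -0.7 -2 0 0;0 -1.4 -4 0 0;0 -2 -6 0 0"

```text
time_s: 16.65
position: [0.5185, 0.0576, 0.0082]
tcp_rot: [[0.998, 0.055, 0.007], [0.055, -0.998, 0.004], [0.007, -0.004, -1.0]]
force: [9.2, 17.1, 2.1]
opening: 0.005
grasp_force: 9.0
```

Emit:
drive_tool --deltas "0 0 -0.7 0 0;0 0 -1.4 0 0;0 0 -1.4 0 0"

```text
time_s: 16.95
position: [0.5186, 0.0576, 0.0083]
tcp_rot: [[0.999, 0.054, 0.007], [0.054, -0.999, 0.006], [0.007, -0.005, -1.0]]
force: [8.7, 17.0, 1.5]
opening: 0.005
grasp_force: 8.9
```

Emit:
drive_tool --deltas "0 0 -1 0 0;0 0 -2 0 0;0 0 -2 0 0"

```text
time_s: 17.25
position: [0.5186, 0.0573, 0.0083]
tcp_rot: [[0.999, 0.052, 0.007], [0.052, -0.999, 0.008], [0.008, -0.008, -1.0]]
force: [9.8, 23.3, 2.0]
opening: 0.006
grasp_force: 12.3
```

The lever no longer moves and the force has climbed steeply to about 25 N, so this is the end stop. Backing off and rising clear.

Emit:
drive_tool --deltas "0 0 3 0 0;0 0 7 0 0;0 0 15 0 0;0 0 30 0 0;0 0 45 0 0;0 0 50 30 0;0 0 50 70 0;0 0 50 110 0;0 0 50 140 0;0 0 50 150 0;0 0 50 150 0"

```text
time_s: 18.35
position: [0.5159, 0.1024, 0.1585]
tcp_rot: [[0.998, 0.059, 0.002], [0.059, -0.998, -0.0], [0.002, 0.0, -1.0]]
force: [-0.2, -0.2, -0.4]
opening: 0.006
grasp_force: 0.0
```

Emit:
drive_tool --deltas "0 -40 30 20 0;0 -80 60 20 0;0 -100 100 20 0;0 -120 140 20 0;0 -130 180 20 0;0 -130 200 20 0;0 -130 200 20 0;0 -130 200 20 0"

```text
time_s: 19.15
position: [0.384, 0.3011, 0.1756]
tcp_rot: [[0.998, 0.06, -0.004], [0.06, -0.998, -0.002], [-0.004, 0.002, -1.0]]
force: [-0.7, -0.2, 0.1]
opening: 0.006
grasp_force: 0.0
```

Run:
```python
from h import *
import cv2
s=bot.read_state();print(s["position"],s["force"],s["time_s"])
a=imaging.capture("top")[170:270,265:395,::-1];b=imaging.capture("scene")[235:345,245:400,::-1]
o=np.hstack([cv2.resize(a,(400,308),interpolation=cv2.INTER_CUBIC),cv2.resize(b,(400,308),interpolation=cv2.INTER_CUBIC)])
cv2.imwrite("pics/f.png",o)
```

```text
[0.38402137 0.30113914 0.17561573] [-0.73854986 -0.24764125  0.06740854] 19.15
```

View pics/f.png

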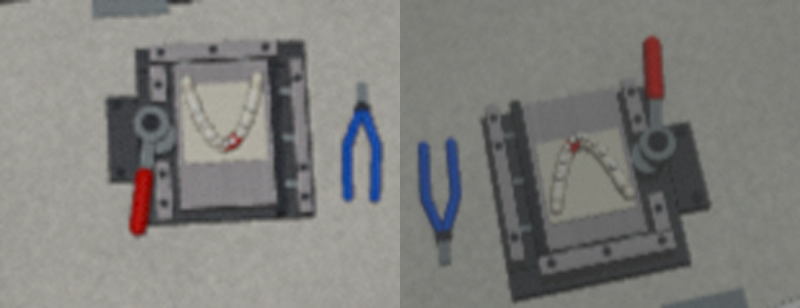

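The final view shows the platform up against the back buttons, the lever swung round to about jig −x with its grip at (140,205), and the cutters undisturbed.

```bash
python3 -c "
from rig import bot
print(bot.hand_in())"
```

```text
the job is handed in; nothing more can be done
None
```

The platform is home against the back stop (13 N, no further travel) and was then clamped, with the red lever felt firmly onto its end stop at about 25 N. The jaw was not touched as far as forces and pictures show, and the job is handed in; the fingertips end about 36 mm short of the reported TCP, so I corrected for that.

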